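Shift the stage drive into third

TASK

The stage-drive selector on the bonding bench has a gear lever in an H-shaped gate, standing in slot two (near left, two dots). Push the lever with the fingertips out to neutral, across to the right, then forward until it is fully home in slot three (far right, three blue dots), without letting it run into slot one or slot four on the way. Do not pull the knob up, leave the other things on the bench where they are, and finish clear of the lever.

Things in the scene. Friction and masses are not known exactly. Their poses are not given: they have to be found in the camera images.
- selector: fixed white box, 220 (x) x 170 (y) x 105 mm high, with a bright gate plate with an H cut on top. Origin under its centre on the table; its x axis points forward (away from the robot at yaw 0), y to the left, z up. Slot ends: one = far left (1 dot), two = near left (2 dots), three = far right (3 blue dots), four = near right (4 dots)
- gate_center (a point): centre of the H, on the box's top, 105 mm above the table; axes as the selector's. The lever pivots 75 mm below it. Legs run along x at y = +/-18 mm, 16 mm wide, from x = -34 to 34 mm, joined by a crossbar along y, 20 mm wide, at x = 0. Between the legs a far and a near tongue, 20 mm wide, with round noses 10 mm from the centre
- slot3_end (a point): where the lever's axis crosses the gate plate when fully home in slot three: 26.5 mm forward and 18 mm right of gate_center
- knob_center (a point): centre of the black ball knob with a thin blue band, 34 mm across, on top of the lever: a 10 mm thick steel rod. The knob centre lies 165 mm from the pivot along the rod, so it stands 195 mm above the table when upright, and sinks up to 15 mm as the lever leans
- lever_across (a joint): sideways lean of the lever about the pivot, rad: 0 in the middle, positive leans to the selector's right (-y), limits -0.255 and 0.255; about -0.23 in the left leg, 0.23 in the right leg (knob about 38 mm to the side). Moves stiffly (about 3 N at the knob) and stays where it is left
- lever_forward (a joint): forward lean about the pivot, rad: 0 = neutral (in the crossbar, free within about 0.07), positive leans forward (selector's +x); end stops of the slots at -0.34 and 0.34 (knob about 55 mm from upright). Moves stiffly (about 3 N at the knob) and stays where it is left
- knob_lift (a joint): how far the knob's lock-out is pulled up along the rod, m: 0 = down, 0.012 = fully up. A spring holds it down with 8 N, growing 0.8 N per mm
- die_tray: small open black die tray, 40 x 60 x 12 mm, loose on the far end of the selector's top; origin under its centre
- vial: clear jar with a white cap, 32 mm across, 55 mm high, standing left of the selector; origin under its centre
- driver: screwdriver about 170 mm long lying right of the selector; origin under its middle
- puck: dark round desk controller, 68 mm across, 48 mm high, standing on the table to the left; origin under its centre
- bottle: amber bottle with black cap, 60 mm across, 160 mm high, standing on the table to the right; origin under its centre
- wrench: wrench about 160 mm long lying on the table to the right; origin under its middle

How it is judged:
By the outcome, as a careful person would: the job done as asked, in the order asked, and still so for the second after the job is handed in, with the robot touching nothing.
It also fails if it takes over 51 s, if anything falls off the work surface, if the arm or the gripper's body presses on something with over 40 N, if the wrist force passes 120 N, or if a joint passes its speed limit or range.

ROBOT

A 7-joint arm with a two-finger parallel gripper is mounted at the origin on the work surface. World frame = base frame: x ahead of the robot, y to its left, z up, the work surface at z = 0. Lengths are in m, angles in rad, forces in N, time in s.
With the tool pointing down it reaches from about 0.425 to 0.925 m from the base axis. Payload 6.8 kg.
Tool frame: the origin (TCP) lies at the very end of the fingers, on their centre line; the grasp point (between the pads) lies 19 mm behind it; z points along the fingers, y is the line along which they close (so a half turn about z gives the same grasp; the last joint's range is limited). The gripper opens to 85 mm and grips with 20 to 120 N. Pads are 22 mm wide; open, the fingers measure 114 mm over their backs; the gripper's body (76 mm by 85 mm) begins 54 mm behind the grasp point. The pads swing forward as they close: fully open they stand 13 mm farther back than shut.
Start: joints at [-1.292, 0.477, 0.022, 1.555, -0.011, 1.109, -0.083], TCP at [0.255, 0.625, 0.202] pointing down, gripper open.
Joint ranges: [-2.96, 2.96], [-0.34, 2.1], [-1.41, 1.46], [0.24, 2.44], [-1.37, 4.51], [0.17, 1.92], [-2.96, 2.96]. Speed limits (rad/s): [2.39, 2.39, 3.14, 3.14, 3.14, 3.14, 3.14].

INTERFACE

Orientations are given as a rotation vector (axis times angle).
In Python, from bench import monitor, optics, r gives the robot as it stands.
- The arm moves only by the shell command python3 -m crank 'ROWS' [OPENING] [FORCE]. ROWS is JSON, a list of rows, each a list of 2 entries, a list of its own where there are three numbers: the shift along the tool's x, y, z in cm, then the turn, a rotation vector about the tool's x, y, z in rad. A call has 1 to 5 rows; each row shifts and turns the commanded pose from where the row before left it, along the tool's axes as they then stand; what a row does not reach is not made up. A row lasts 1/10 s, in which the tool goes at most 50 mm and 8.59 degrees, less where a joint would pass 70% of its speed; a pose out of reach is approached as far as the arm can. A call is refused whole if a number of a shift passes 5 or a number of a turn 0.15, either way. A call with a gripper value outside its range is refused whole. OPENING is the finger opening in cm, from 0 to 8.54, set as the call begins (- or left out, the last holds). The fingers move at their own pace and stop on an object; FORCE is the grip in N (left out, the last holds). Time passes only in rows, so rows that do not move let the fingers close. It gives the time, the measured TCP pose, the force, the opening and the grip force at its end, in the units of the state.
- monitor.get_obs(): the state, without advancing time (a new reading comes with each control period).
- optics.grab_frame(name): name is "side" or "top" or "wrist"; returns (picture, depth): 480x640x3 uint8, red, green, blue; 480x640 float32, m along the optical axis (not along the pixel's ray), 0 where there is no reading.
- optics.camera_model(name): a dict with "vertical_fov" (degrees; the focal length in pixels is half the picture's height over the tangent of half this angle, whatever the lens; pixels are square), "cx", "cy" (the principal point, pixels), "D" ([k1, k2, p1, p2, k3] as OpenCV has them; the pictures are not rectified), "R" (3x3) and "t" (3): a world point X has camera coordinates R X + t; the wrist camera has in their place "hand_eye" (4x4, takes a point from camera to tool coordinates, whose origin is the TCP and whose axes are the flange's). Camera axes: x right, y down, z forward; pixel columns grow to the right and rows downward; lengths in m; the calibration is good to about 2 mm. A picture is of the moment at which its call begins: read the wrist's pose just before it. camera_model takes no time and is no camera call.
- r.hand_in(): hands the job in; it is judged then, once.
The state is a dict: "clock": time; "joints": joint angles; "qvel": joint speeds; "tau": joint torques, N m; "tcp_pos": TCP position; "orientation": TCP orientation; "contact_force": force on the tool from outside, world axes, zero at the start; "moment": the same for the moment, N m; "grip_width": finger opening in m; "gripper_force": force on a finger pad.
Only numpy, scipy, OpenCV 4.12 (cv2) and the standard library are available. Lean on these libraries where they do the work, as an engineer would, in place of code of your own. Each camera call takes 0.05 s, during which the arm holds its last target. There are 200 camera calls.

## Working session

There is one attempt and no reset: what is moved stays moved. The work goes in short steps, Python scripts to look and compute and a shell command to move; the robot and the scene stay as the last step left them, time stands still between calls to the robot, and variables do not carry over. Pictures are saved under pics/ and viewed, at most 10 in all, crops included, and the job is handed in when it is done.

```bash
ls; mkdir -p pics
python3 - <<'E'
from bench import monitor, optics, r
import cv2,numpy as np
o=monitor.get_obs();print(o['clock'],o['tcp_pos'],o['orientation'],o['contact_force'])
for n in('top','side'):
    m=optics.camera_model(n);print(n,m)
    p,d=optics.grab_frame(n);np.savez('pics/%s0.npz'%n,p=p,d=d)
    cv2.imwrite('pics/%s0.png'%n,p[:,:,::-1])
E
```

```text
pics
0.0 [0.25439331 0.62454411 0.20075444] [-6.03806476e-01 -3.08277714e+00  2.75628834e-03] [-0.14198313  0.25031885 -0.26268502]
top {'vertical_fov': 42.44730021854742, 'cx': 317.27415345729287, 'cy': 241.97266392221368, 'D': array([-0.10188703,  0.        ,  0.        ,  0.        ,  0.        ]), 'R': array([[-0.00891294, -0.99993939, -0.0064631 ],
       [-0.99347242,  0.00959   , -0.11366875],
       [ 0.11372384,  0.00540779, -0.99349768]]), 't': array([0.00300686, 0.56543696, 1.62481265])}
side {'vertical_fov': 50.63273500630745, 'cx': 322.05513316576247, 'cy': 232.40755112579367, 'D': array([0.02206401, 0.        , 0.        , 0.        , 0.        ]), 'R': array([[-0.99773813, -0.06517764, -0.01644665],
       [-0.03966453,  0.76836979, -0.63877585],
       [ 0.05427101, -0.63667867, -0.76921708]]), 't': array([0.51790499, 0.10150247, 1.21598953])}
```

View pics/top0.png

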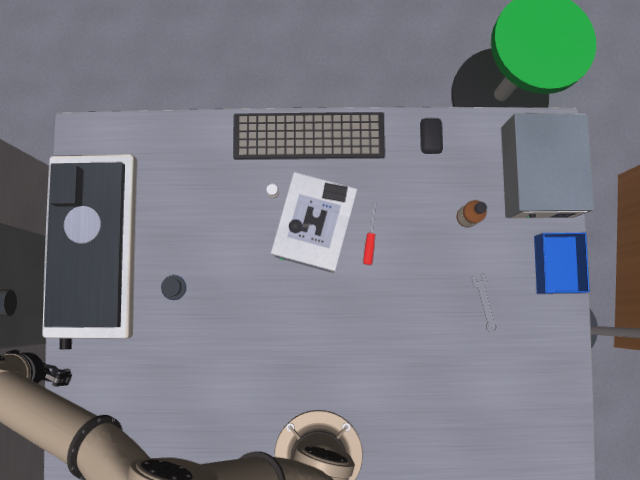

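View pics/side0.png

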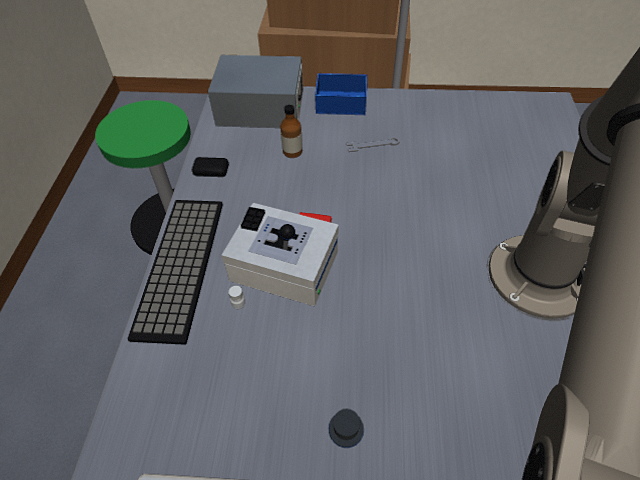

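The top view shows the selector near (314,222), turned slightly clockwise, with the knob at about (296,226), the die tray at (335,192), the vial at (272,190) and the driver at (370,245). Next I'll measure the plate and the knob.

```bash
cat > h.py <<'E'
import numpy as np,cv2
from scipy.spatial.transform import Rotation as Rn
def K(m):
    f=240/np.tan(np.radians(m['vertical_fov'])/2); return np.array([[f,0,m['cx']],[0,f,m['cy']],[0,0,1.]])
def ray(m,uv,T=None):
    n=cv2.undistortPoints(np.array(uv,float).reshape(-1,1,2),K(m),m['D'])[:,0]
    d=np.c_[n,np.ones(len(n))]
    if T is None: return -m['R'].T@m['t'], d@m['R']
    return T[:3,3], d@T[:3,:3].T
def onz(m,uv,z,T=None):
    c,d=ray(m,uv,T); return c+d*((z-c[2])/d[:,2])[:,None]
def wristT(m,o):
    T=np.eye(4);T[:3,:3]=Rn.from_rotvec(o['orientation']).as_matrix();T[:3,3]=o['tcp_pos'];return T@m['hand_eye']
E
python3 - <<'E'
from bench import optics
from h import *
m=optics.camera_model('top');z=np.load('pics/top0.npz');p=z['p'];d=z['d']
c=p[160:280,260:370].astype(int)
hsv=cv2.cvtColor(p,cv2.COLOR_RGB2HSV)
print('px',p[182,305],p[210,297],p[215,325],p[235,330],p[220,315],p[226,296])
# height map: points
f=K(m)
v,u=np.mgrid[160:280,260:370]
o,r=ray(m,np.c_[u.ravel(),v.ravel()])
X=o+r*d[160:280,260:370].ravel()[:,None]
top=np.abs(X[:,2]-0.105)<0.012
pts=X[top][:,:2].astype(np.float32)
mk=top.reshape(u.shape).astype(np.uint8); mk=cv2.morphologyEx(mk,cv2.MORPH_OPEN,np.ones((3,3)))
cs=max(cv2.findContours(mk,0,2)[0],key=cv2.contourArea)
px=cs[:,0]+[260,160]; W=onz(m,px,0.105)[:,:2]
(rc,sz,a)=cv2.minAreaRect(W.astype(np.float32)*1000);print('box top',rc,sz,a)
k=X[X[:,2]>0.15];print('knob pts',len(k),k.mean(0),k.max(0),k.min(0), k[k[:,2]>k[:,2].max()-.006].mean(0))
g=(hsv[...,2]>140)&(hsv[...,1]>25)&(hsv[...,1]<70)
cv2.imwrite('pics/crop.png',np.hstack([cv2.resize(p[165:275,260:360,::-1],None,fx=5,fy=5,interpolation=2)]))
s=optics.camera_model('side');zs=np.load('pics/side0.npz');
v,u=np.mgrid[190:310,210:350];o,r=ray(s,np.c_[u.ravel(),v.ravel()])
X=o+r*zs['d'][190:310,210:350].ravel()[:,None];k=X[X[:,2]>0.15];print('knob side',len(k),k.mean(0),k.max(0),k.min(0))
E
```

```text
px [204 204 212] [164 166 185] [72 72 79] [166 168 186] [56 56 60] [67 65 69]
box top (612.0777587890625, 5.578666687011719) (170.8831787109375, 218.90650939941406) 74.19375610351562
knob pts 215 [0.52668887 0.03201732 0.62588939] [0.60429763 0.06558    1.67853955] [ 0.37699288 -0.01120251  0.18568051] [ 0.37699288 -0.01120251  1.67853955]
knob side 265 [0.55668642 0.2028218  0.37003857] [0.60141293 0.729959   1.00871505] [0.45476663 0.03834637 0.15669047]
```

View pics/crop.png

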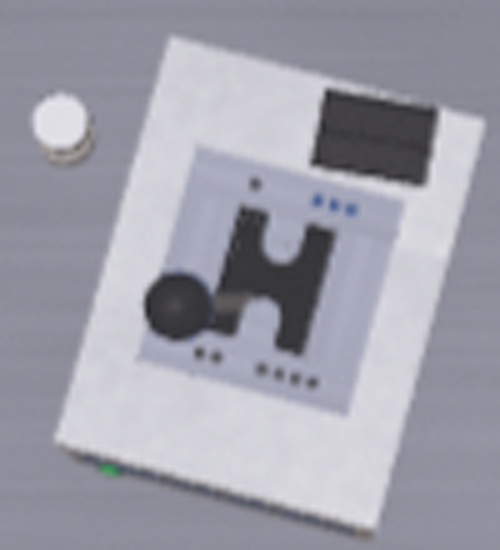

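The measured box top is 219 x 171 mm, as it should be. It is centred at (0.612, 0.006) with a yaw of about -15.8°, and the H in the crop sits at the box centre. The knob is expected at about (0.569, 0.057, 0.181). I'll turn by -0.11, lift, and move to hover behind it with the gripper closed.

```bash
python3 -m crank '[[[0,0,-4.5],[0,0,-0.11]],[[0,0,-4.5],[0,0,0]],[[0,0,-4.5],[0,0,0]],[[-3.1,-3.5,0],[0,0,0]],[[-3.1,-3.5,0],[0,0,0]]]' 0 20
python3 -m crank '[[[-3.1,-3.5,0],[0,0,0]],[[-3.1,-3.5,0],[0,0,0]],[[-3.1,-3.5,0],[0,0,0]],[[-3.1,-3.5,0],[0,0,0]],[[-3.1,-3.5,0],[0,0,0]]]'
python3 -m crank '[[[-3.1,-3.5,0],[0,0,0]],[[-3.1,-3.5,0],[0,0,0]],[[-3.1,-3.5,0],[0,0,0]],[[-3.1,-3.5,0],[0,0,0]],[[0,0,0],[0,0,0]]]'
```

```text
clock: 0.6
tcp_pos: [0.2949, 0.5413, 0.3377]
orientation: [0.429, 3.112, 0.004]
contact_force: [1.2, -1.3, -0.0]
grip_width: 0.0123
gripper_force: 0.0
clock: 1.1
tcp_pos: [0.3968, 0.3281, 0.3365]
orientation: [-0.433, -3.111, 0.0]
contact_force: [0.0, 0.0, 0.0]
grip_width: 0.0001
gripper_force: 0.0
clock: 1.6
tcp_pos: [0.4798, 0.1542, 0.3368]
orientation: [0.451, 3.108, -0.003]
contact_force: [0.2, -0.4, -0.1]
grip_width: 0.0002
gripper_force: 0.0
```

Run:
```python
from bench import monitor, optics
from h import *
o=monitor.get_obs();m=optics.camera_model('wrist');T=wristT(m,o);print(np.round(o['tcp_pos'],4));print(np.round(m['hand_eye'],3))
p,d=optics.grab_frame('wrist');np.savez('pics/w1.npz',p=p,d=d,T=T);cv2.imwrite('pics/w1.png',p[:,:,::-1])
f=lambda P:cv2.projectPoints(((np.array(P,float)-T[:3,3])@T[:3,:3]).reshape(-1,1,3),np.zeros(3),np.zeros(3),K(m),m['D'])[0].ravel()
print('gate px',f([.612,.0056,.105]),'knob px',f([.569,.057,.181]))
```

```text
[0.4798 0.1542 0.3368]
[[-0.    -0.957 -0.288  0.074]
 [ 1.    -0.    -0.    -0.   ]
 [ 0.    -0.288  0.957 -0.173]
 [ 0.     0.     0.     1.   ]]
gate px [237.25888734 338.6882823 ] knob px [254.54685583 329.42646612]
```

View pics/w1.png

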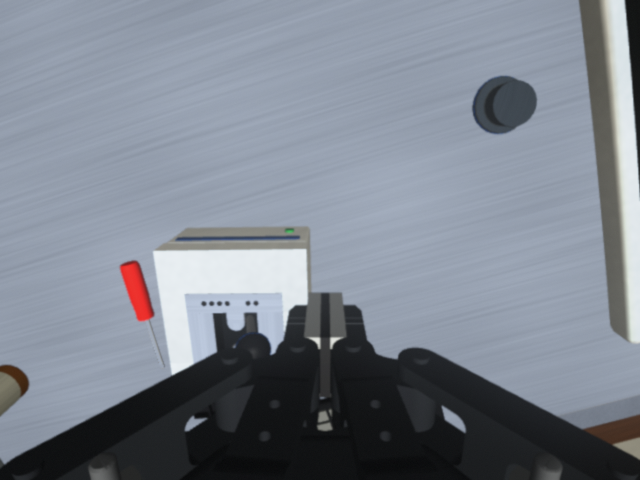

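The wrist view shows the box edges level, so the tool is aligned. The plate's near edge is at row 293 (columns 187-283) and the knob is at about (254,347), some 17 px from my estimate. I'll cast the knob pixels from both views into the gate frame.

Run:
```python
from bench import optics
from h import *
g=np.array([.612,.0056,.105]);a=np.radians(-15.8);B=np.array([[np.cos(a),np.sin(a),0],[-np.sin(a),np.cos(a),0],[0,0,1]])
mt=optics.camera_model('top');mw=optics.camera_model('wrist');z=np.load('pics/w1.npz');T=z['T']
L=lambda X:np.round((X-g)@B.T*1000,1)
for zz in(.181,.187):
  print('top knob',L(onz(mt,[[295.6,226]],zz)),'wrist',L(onz(mw,[[254,347]],zz,T)))
print('top H ends',L(onz(mt,np.array([[255,205],[320,228],[292,352],[222,333]])/5+[260,165],.105)))
print('wrist plate near corners, box near corners',L(onz(mw,[[187,293],[283,293],[155,250],[309,248]],.105,T)))
tp=np.load('pics/top0.npz');c,r=ray(mt,[[295.6,226]]);print('top depth pt',L(c+r*tp['d'][226,296]))
c,r=ray(mw,[[254,347]],T);print('wrist depth pt',L(c+r*z['d'][347,254]), z['d'][347,254])
p=cv2.resize(z['p'][280:400,160:340],None,fx=4,fy=4,interpolation=2);cv2.imwrite('pics/w1c.png',p[:,:,::-1])
```

```text
top knob [[-34.8  35.9  76. ]] wrist [[-36.1  35.9  76. ]]
top knob [[-35.6  35.5  82. ]] wrist [[-39.9  37.2  82. ]]
top H ends [[ 35.3  17.4  -0. ]
 [ 32.5 -18.1  -0. ]
 [-33.4 -21.2  -0. ]
 [-33.4  16.1  -0. ]]
wrist plate near corners, box near corners [[ -59.7  -53.1   -0. ]
 [ -58.7   57.2   -0. ]
 [-111.9  -82.9   -0. ]
 [-112.3   88.2   -0. ]]
top depth pt [[-37.7  34.1  99.4]]
wrist depth pt [[-47.7  40.   94.5]] 0.35305107
```

View pics/w1c.png

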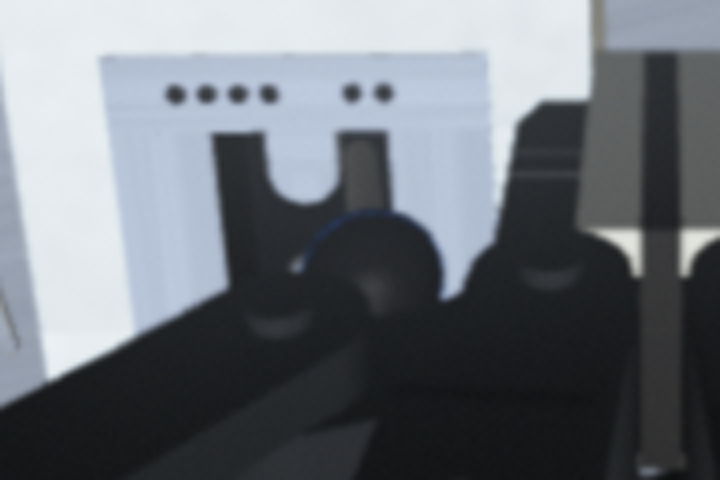

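Both views agree that the knob is at about (-36, +36) mm in the gate frame and z ≈ 0.185, so the lever leans back about 0.22 rad. Next I go down behind it to gate x ≈ -88, y ≈ 36, z 0.17.

```bash
cat > s.py <<'E'
from bench import monitor
from h import *
o=monitor.get_obs();a=np.radians(-15.8);v=o['tcp_pos']-np.array([.612,.0056,0]);c,s=np.cos(a),np.sin(a)
R=Rn.from_rotvec(o['orientation']).as_matrix();f=o['contact_force']
print('t',round(o['clock'],2),'gate x,y,z mm',np.round([1000*(c*v[0]+s*v[1]),1000*(-s*v[0]+c*v[1]),1000*v[2]],1),'F fwd,left,up',np.round([c*f[0]+s*f[1],-s*f[0]+c*f[1],f[2]],1),'yaw err deg',round(np.degrees(np.arctan2(R[1,0],R[0,0]))-164.2,2),'tilt',np.round(R[:2,2],3))
E
python3 -m crank '[[[-2.7,-2.4,0],[0,0,0]],[[-2.7,-2.4,0],[0,0,0]],[[-2.6,-2.3,0],[0,0,0]],[[0,0,4],[0,0,0]],[[0,0,4],[0,0,0]]]' >/dev/null
python3 -m crank '[[[0,0,4],[0,0,0]],[[0,0,3],[0,0,0]],[[0,0,1.5],[0,0,0]],[[0,0,0],[0,0,0]],[[0,0,0],[0,0,0]]]'; python3 s.py
```

```text
clock: 2.65
tcp_pos: [0.535, 0.0725, 0.1719]
orientation: [-0.431, -3.111, -0.0]
contact_force: [0.5, -0.1, 0.6]
grip_width: -0.0001
gripper_force: 0.0
t 2.65 gate x,y,z mm [-92.3  43.4 171.9] F fwd,left,up [0.5 0.1 0.6] yaw err deg 0.02 tilt [-0.  0.]
```

```bash
python3 -m crank '[[[-1.5,-0.7,0],[0,0,0]],[[-0.7,0,0],[0,0,0]],[[-0.7,0,0],[0,0,0]],[[-0.7,0,0],[0,0,0]],[[0,0,0],[0,0,0]]]' >/dev/null; python3 s.py
python3 -m crank '[[[-0.5,0,0],[0,0,0]],[[-0.5,0,0],[0,0,0]],[[-0.5,0,0],[0,0,0]],[[-0.3,0,0],[0,0,0]],[[0,0,0],[0,0,0]]]' >/dev/null; python3 s.py
```

```text
t 3.15 gate x,y,z mm [-55.1  35.7 172. ] F fwd,left,up [-0.6 -0.1  0.3] yaw err deg -0.07 tilt [0.001 0.   ]
t 3.65 gate x,y,z mm [-37.   36.8 174. ] F fwd,left,up [-4.5  0.5 13.9] yaw err deg -0.02 tilt [0.003 0.002]
```

Unexpectedly, there is 14 N upward on the tool. I'll look from the side before going on.

```bash
python3 - <<'E'
from bench import optics
from h import *
p,d=optics.grab_frame('side');q,e=optics.grab_frame('top')
a=cv2.resize(p[160:310,200:360],None,fx=3.5,fy=3.5,interpolation=2)
cv2.imwrite('pics/s2.png',a[:,:,::-1]);np.savez('pics/s2.npz',p=p,d=d,q=q,e=e)
E
python3 s.py
```

```text
t 3.75 gate x,y,z mm [-37.2  36.8 173.9] F fwd,left,up [-4.8  1.1 14. ] yaw err deg -0.02 tilt [0.003 0.002]
```

View pics/s2.png

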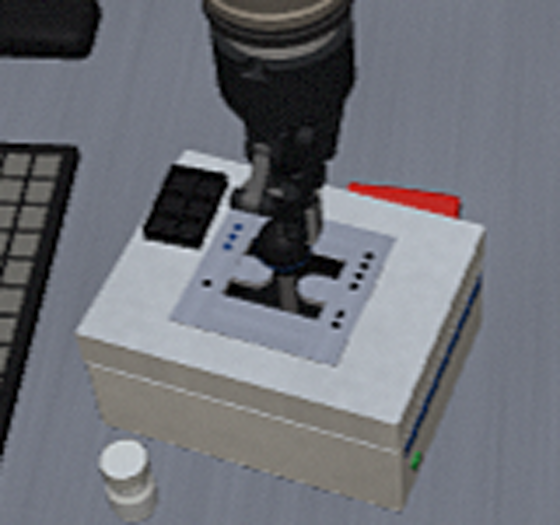

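The lever now stands near neutral in the left leg, with the knob at about (288,243) in the crop and the fingers touching it. I'll work out the knob and rod positions from this picture.

Run:
```python
from bench import optics
from h import *
g=np.array([.612,.0056,0]);a=np.radians(-15.8);B=np.array([[np.cos(a),np.sin(a),0],[-np.sin(a),np.cos(a),0],[0,0,1]])
L=lambda X:np.round((X-g)@B.T*1000,1)
m=optics.camera_model('side');z=np.load('pics/s2.npz')
q=lambda x,y:[x/3.5+200,y/3.5+160]
print('rod at plate',L(onz(m,[q(288,298)],.105)),'knob @.19',L(onz(m,[q(288,243)],.19)),L(onz(m,[q(288,243)],.175)))
c,r=ray(m,[q(288,243),q(288,285)]);
for i,(x,y) in enumerate([q(288,243),q(288,285)]): print('depth pt',L(c+r[i]*z['d'][int(y),int(x)]))
# knob cluster: points by depth around
v,u=np.mgrid[215:245,265:300];c,r=ray(m,np.c_[u.ravel(),v.ravel()]);X=L(c+r*z['d'][215:245,265:300].ravel()[:,None])
k=(X[:,2]>165)&(X[:,2]<215)&(X[:,0]>-70)&(X[:,0]<30)&(X[:,1]>10)
P=X[k]
A=np.c_[2*P,np.ones(len(P))]
for _ in range(6):
    s=np.linalg.lstsq(A,(P**2).sum(1),rcond=None)[0];R=np.sqrt(s[3]+s[:3]@s[:3]);e=abs(np.linalg.norm(P-s[:3],axis=1)-R);w=e<np.median(e)*2.5;P,A=P[w],A[w]
print('sphere',s[:3].round(1),R,len(P))
h=z['q'][205:245,285:325]
```

```text
rod at plate [[-10.5  16.3 105. ]] knob @.19 [[-26.2  37.2 190. ]] [[-20.3  25.9 175. ]]
depth pt [-31.4  47.1 203.2]
depth pt [-19.9  31.8 140.6]
sphere [-29.3  40.3 198.3] 15.312311903262662 167
```

The finger seems to overlap the knob in x, which should not happen. I'll project the TCP and the finger outline into the side and top pictures to see the true contact.

Run:
```python
from bench import optics
from h import *
g=np.array([.612,.0056,0]);a=np.radians(-15.8);B=np.array([[np.cos(a),np.sin(a),0],[-np.sin(a),np.cos(a),0],[0,0,1]])
z=np.load('pics/s2.npz')
W=lambda P:np.array(P,float)/1000@B+g
out=[]
for n,k,x0,y0,w,h in(('side','p',240,185,80,80),('top','q',275,185,80,80)):
    m=optics.camera_model(n);s=7 if n=='side' else 7
    im=cv2.resize(z[k][y0:y0+h,x0:x0+w],(400,400),interpolation=cv2.INTER_CUBIC);im=np.clip(im.astype(int)*1.6,0,255).astype(np.uint8)
    def pj(P): return ((cv2.projectPoints(W(P),cv2.Rodrigues(m['R'])[0],m['t'],K(m),m['D'])[0][:,0]-[x0,y0]+.5)*400/w).astype(int)
    box=[[-37+i,36.8+j,174] for i,j in((-11,-14.5),(11,-14.5),(11,14.5),(-11,14.5))]
    cv2.polylines(im,[pj(box)],True,(255,0,0),1)
    t=np.linspace(0,2*np.pi,24)
    cv2.polylines(im,[pj(np.c_[-25+17*np.cos(t),38+17*np.sin(t),188+0*t])],True,(0,200,0),1)
    cv2.polylines(im,[pj([[-34,26,105],[34,26,105],[34,10,105],[-34,10,105]])],True,(255,255,0),1)
    out.append(im)
cv2.imwrite('pics/mark.png',np.hstack(out)[:,:,::-1])
```

```text
(no output)
```

View pics/mark.png

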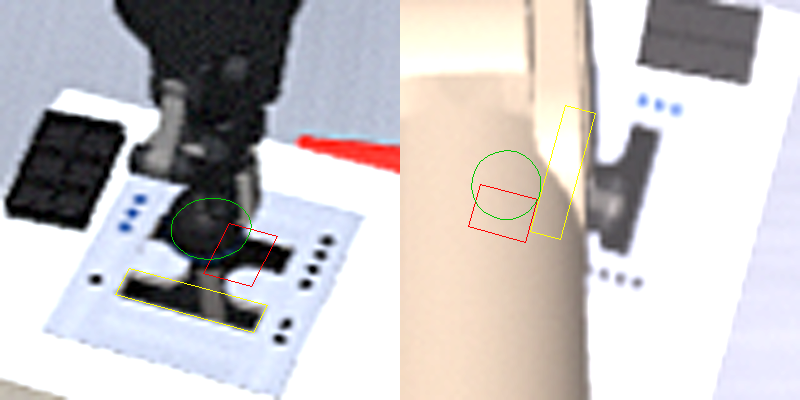

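The side view shows the finger above and behind the knob (near (245,190)), not where the TCP projects (242,255). I'll use the depth points of the gripper to find out where the tips really are.

```bash
python3 s.py
python3 - <<'E'
from bench import optics,monitor
from h import *
o=monitor.get_obs();print(np.round(o['joints'],3),o['grip_width'],o['moment'].round(2))
g=np.array([.612,.0056,0]);a=np.radians(-15.8);B=np.array([[np.cos(a),np.sin(a),0],[-np.sin(a),np.cos(a),0],[0,0,1]])
L=lambda X:np.round((X-g)@B.T*1000,1)
m=optics.camera_model('side');z=np.load('pics/s2.npz')
v,u=np.mgrid[185:245,255:300];d=z['d'][185:245,255:300];c,r=ray(m,np.c_[u.ravel(),v.ravel()]);X=L(c+r*d.ravel()[:,None])
for lo in range(120,300,12):
    k=(X[:,2]>=lo)&(X[:,2]<lo+12)
    if k.sum(): print(lo,k.sum(),'x',np.percentile(X[k,0],[0,10,50,90,100]).round(),'y',np.percentile(X[k,1],[0,50,100]).round())
cv2.imwrite('pics/big.png',cv2.resize(z['p'][160:250,235:325,::-1],(600,600),interpolation=cv2.INTER_CUBIC))
E
```

```text
t 3.75 gate x,y,z mm [-37.2  36.8 173.9] F fwd,left,up [-4.8  1.1 14. ] yaw err deg -0.02 tilt [0.003 0.002]
[-0.49   0.376  0.383  1.821 -0.169  0.974  1.259] 8.624838656673456e-05 [ 0.39  0.83 -0.02]
120 12 x [-20. -19. -17.  52.  68.] y [-40.  27.  30.]
132 10 x [-22. -22. -19. -15. -14.] y [26. 29. 32.]
144 8 x [-22. -22. -19. -16. -15.] y [31. 33. 34.]
156 9 x [-29. -28. -24. -17. -14.] y [34. 39. 41.]
168 1 x [-23. -23. -23. -23. -23.] y [50. 50. 50.]
180 37 x [-41. -40. -32. -18.  -9.] y [34. 52. 55.]
192 95 x [-40. -36. -25. -13.  -8.] y [32. 48. 56.]
204 42 x [-48. -48. -36. -18. -16.] y [31. 43. 52.]
216 46 x [-49. -48. -44. -33. -26.] y [30. 46. 53.]
228 25 x [-49. -48. -46. -42. -32.] y [34. 45. 53.]
240 27 x [-51. -51. -49. -48. -46.] y [11. 34. 65.]
252 77 x [-51. -50. -49. -35. -29.] y [-1. 50. 78.]
264 74 x [-55. -54. -49. -36. -29.] y [-7. 52. 81.]
276 65 x [-56. -55. -52. -48. -25.] y [ 2. 51. 96.]
288 166 x [-57. -54. -45. -30. -25.] y [ 21.  89. 101.]
```

View pics/big.png

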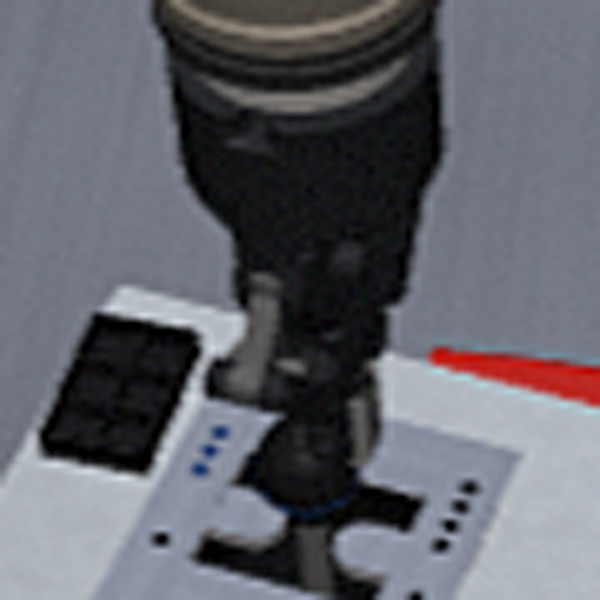

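The points at z 204-230 lie at x -48..-26, so the finger is in the right place in x. But its lower end is at about z 200, on top of the knob, not at 174. The depth in the first wrist image will check the TCP-to-tip distance.

Run:
```python
from bench import optics
from h import *
m=optics.camera_model('wrist');z=np.load('pics/w1.npz');print(m['vertical_fov'],m['cx'],m['cy'],m['D'])
H=m['hand_eye']
for uv in([318,295],[318,300],[336,297],[318,320],[336,330],[298,312],[298,330]):
    c,r=ray(m,[uv],H);print(uv,'tool mm',((c+r*z['d'][uv[1],uv[0]])*1000).round(1))
print('TCP px',cv2.projectPoints((np.linalg.inv(H)[:3,3]).reshape(1,1,3),np.zeros(3),np.zeros(3),K(m),m['D'])[0].ravel())
```

```text
63.709191617254284 324.77853572128936 241.7907635094338 [-0.0355869  0.         0.         0.         0.       ]
[318, 295] tool mm [[ 11.3  -2.8 -36.5]]
[318, 300] tool mm [[ 11.2  -2.8 -40.7]]
[336, 297] tool mm [[ 11.1   4.1 -37.8]]
[318, 320] tool mm [[ 11.2  -2.5 -56.3]]
[336, 330] tool mm [[ 11.4   3.4 -63.3]]
[298, 312] tool mm [[  7.2 -10.2 -42.6]]
[298, 330] tool mm [[  6.9  -9.3 -55.4]]
TCP px [325.26757107 284.72417545]
```

The real fingertips end about 35 mm short of the reported TCP, and the depth readings confirm it, so the fingers were riding on top of the knob. I'll lift off, back away and go down to TCP z ≈ 0.142, which puts the tips at about 0.176.

```bash
python3 -m crank '[[[0,0,-1.5],[0,0,0]],[[0,0,-1],[0,0,0]],[[2,0,0],[0,0,0]],[[2.2,0,0],[0,0,0]],[[0,0,0],[0,0,0]]]' >/dev/null; python3 s.py
python3 -m crank '[[[0,0,2],[0,0,0]],[[0,0,2],[0,0,0]],[[0,0,1.7],[0,0,0]],[[0,0,0],[0,0,0]],[[0,0,0],[0,0,0]]]' >/dev/null; python3 s.py
python3 -m crank '[[[-0.5,0,0],[0,0,0]],[[-0.5,0,0],[0,0,0]],[[-0.5,0,0],[0,0,0]],[[-0.4,0,0],[0,0,0]],[[0,0,0],[0,0,0]]]' >/dev/null; python3 s.py
```

```text
t 4.25 gate x,y,z mm [-82.4  35.6 196.6] F fwd,left,up [0.7 0.7 0.7] yaw err deg 0.02 tilt [-0.002  0.001]
t 4.75 gate x,y,z mm [-79.5  35.3 140. ] F fwd,left,up [1.4 0.2 0.8] yaw err deg -0.08 tilt [ 0. -0.]
t 5.25 gate x,y,z mm [-60.2  35.3 139.9] F fwd,left,up [0.1 0.2 0.5] yaw err deg -0.08 tilt [ 0.001 -0.   ]
```

```bash
python3 -m crank '[[[-0.4,0,0],[0,0,0]],[[-0.4,0,0],[0,0,0]],[[-0.4,0,0],[0,0,0]],[[-0.3,0,0],[0,0,0]],[[0,0,0],[0,0,0]]]' >/dev/null; python3 s.py
python3 -m crank '[[[-0.4,0,0],[0,0,0]],[[-0.4,0,0],[0,0,0]],[[-0.4,0,0],[0,0,0]],[[-0.3,0,0],[0,0,0]],[[0,0,0],[0,0,0]]]' >/dev/null; python3 s.py
python3 - <<'E'
from bench import optics
from h import *
p,d=optics.grab_frame('side');cv2.imwrite('pics/s3.png',cv2.resize(p[175:265,235:325,::-1],(540,540),interpolation=cv2.INTER_CUBIC));np.savez('pics/s3.npz',p=p,d=d)
E
```

```text
t 5.75 gate x,y,z mm [-46.3  35.6 139.6] F fwd,left,up [-3.7  1.1  2.1] yaw err deg -0.05 tilt [-0.001  0.   ]
t 6.25 gate x,y,z mm [-30.4  35.4 139.7] F fwd,left,up [-3.2  1.6  2.1] yaw err deg -0.07 tilt [ 0.001 -0.   ]
```

View pics/s3.png

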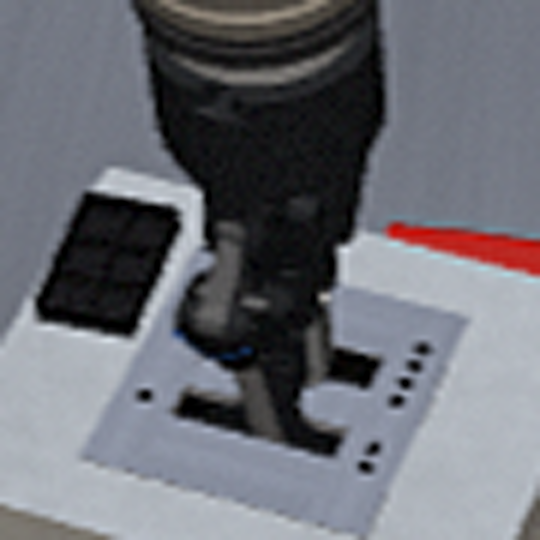

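The lever now looks upright fore-and-aft: the rod crosses the plate at about (268,428), at the middle of the left leg, and the force is about 3 N as expected. A quick numeric check follows.

Run:
```python
from bench import optics
from h import *
g=np.array([.612,.0056,0]);a=np.radians(-15.8);B=np.array([[np.cos(a),np.sin(a),0],[-np.sin(a),np.cos(a),0],[0,0,1]])
L=lambda X:np.round((X-g)@B.T*1000,1)
m=optics.camera_model('side');z=np.load('pics/s3.npz')
q=lambda x,y:[x/6+235,y/6+175]
print('rod at plate, leg far, leg near',L(onz(m,[q(268,428),q(185,400),q(335,445)],.105)))
print('knob',L(onz(m,[q(215,315)],.19)))
c,r=ray(m,[q(262,400),q(255,380)])
for i,(x,y) in enumerate([q(262,400),q(255,380)]): print(L(c+r[i]*z['d'][int(round(y)),int(round(x))]))
```

```text
rod at plate, leg far, leg near [[ -6.2  21.4 105. ]
 [ 29.   19.1 105. ]
 [-33.2  20.8 105. ]]
knob [[ -1.1  40.  190. ]]
[ -6.2  23.3 124.2]
[ -6.8  27.7 141.4]
```

The knob is at about x = -1, which is neutral. Next I back off, raise the tips slightly so the wide linkages clear the knob, and go round to its left side.

```bash
python3 -m crank '[[[1.5,0,0],[0,0,0]],[[1.5,0,-1.1],[0,0,0]],[[0,2.6,0],[0,0,0]],[[0,2.6,0],[0,0,0]],[[0,0,0],[0,0,0]]]' >/dev/null; python3 s.py
python3 -m crank '[[[-1.5,0,0],[0,0,0]],[[-1.5,0,0],[0,0,0]],[[0,0,0],[0,0,0]],[[0,0,0],[0,0,0]]]' >/dev/null; python3 s.py
```

```text
t 6.8 gate x,y,z mm [-60.8  91.6 150.8] F fwd,left,up [-0.6  0.5 -0.8] yaw err deg 0.22 tilt [0.002 0.001]
t 7.2 gate x,y,z mm [-30.8  86.3 150.4] F fwd,left,up [ 0.8 -0.6 -0.2] yaw err deg -0.14 tilt [-0.    -0.001]
```

```bash
python3 -m crank '[[[-1.5,0,0],[0,0,0]],[[-1.4,0,0],[0,0,0]],[[0,-0.5,0],[0,0,0]],[[0,-0.5,0],[0,0,0]],[[0,0,0],[0,0,0]]]' >/dev/null; python3 s.py
python3 -m crank '[[[0,-0.4,0],[0,0,0]],[[0,-0.4,0],[0,0,0]],[[0,-0.4,0],[0,0,0]],[[0,-0.4,0],[0,0,0]],[[0,0,0],[0,0,0]]]' >/dev/null; python3 s.py
```

```text
t 7.7 gate x,y,z mm [ -2.8  75.8 150.6] F fwd,left,up [ 0.1 -0.2 -0.6] yaw err deg -0.14 tilt [-0.001 -0.   ]
t 8.2 gate x,y,z mm [ -1.6  62.4 151.7] F fwd,left,up [-1.4  4.2  3.6] yaw err deg -0.03 tilt [0.002 0.002]
```

```bash
python3 -m crank '[[[0,-0.5,0],[0,0,0]],[[0,-0.5,0],[0,0,0]],[[0,-0.5,0],[0,0,0]],[[0,-0.5,0],[0,0,0]],[[0,0,0],[0,0,0]]]' >/dev/null; python3 s.py
python3 -m crank '[[[0,-0.5,0],[0,0,0]],[[0,-0.5,0],[0,0,0]],[[0,-0.5,0],[0,0,0]],[[0,-0.5,0],[0,0,0]],[[0,0,0],[0,0,0]]]' >/dev/null; python3 s.py
python3 -m crank '[[[0,-0.4,0],[0,0,0]],[[0,-0.4,0],[0,0,0]],[[0,-0.4,0],[0,0,0]],[[0,0,0],[0,0,0]]]' >/dev/null; python3 s.py
```

```text
t 8.7 gate x,y,z mm [ -1.8  40.1 150.8] F fwd,left,up [0.7 2.2 1.6] yaw err deg -0.13 tilt [ 0.    -0.001]
t 9.2 gate x,y,z mm [ -2.2  19.5 150.5] F fwd,left,up [0.7 1.1 2.2] yaw err deg -0.16 tilt [-0.001 -0.001]
t 9.6 gate x,y,z mm [ -2.3   8.1 150.4] F fwd,left,up [0.9 1.  0.4] yaw err deg -0.12 tilt [-0.001 -0.001]
```

```bash
python3 -m crank '[[[0,-0.4,0],[0,0,0]],[[0,-0.4,0],[0,0,0]],[[0,-0.3,0],[0,0,0]],[[0,0,0],[0,0,0]]]' >/dev/null; python3 s.py
python3 -m crank '[[[0,-0.3,0],[0,0,0]],[[0,-0.2,0],[0,0,0]],[[0,0,0],[0,0,0]]]' >/dev/null; python3 s.py
python3 -m crank '[[[0,-0.2,0],[0,0,0]],[[0,-0.2,0],[0,0,0]],[[0,0,0],[0,0,0]]]' >/dev/null; python3 s.py
```

```text
t 10.0 gate x,y,z mm [ -2.4  -2.6 150.3] F fwd,left,up [ 0.8  1.  -0.3] yaw err deg -0.11 tilt [-0.001 -0.   ]
t 10.3 gate x,y,z mm [ -2.3  -7.2 150.6] F fwd,left,up [-0.4  1.9 -2.4] yaw err deg -0.08 tilt [-0.001 -0.   ]
t 10.6 gate x,y,z mm [ -2.1 -11.1 150.7] F fwd,left,up [-0.1  2.2 -1.3] yaw err deg -0.08 tilt [-0. -0.]
```

```bash
python3 -m crank '[[[0,-0.2,0],[0,0,0]],[[0,-0.2,0],[0,0,0]],[[0,0,0],[0,0,0]]]' >/dev/null; python3 s.py
python3 - <<'E'
from bench import optics
from h import *
g=np.array([.612,.0056,0]);a=np.radians(-15.8);B=np.array([[np.cos(a),np.sin(a),0],[-np.sin(a),np.cos(a),0],[0,0,1]])
p,d=optics.grab_frame('side');q,e=optics.grab_frame('top');w,f=optics.grab_frame('wrist')
np.savez('pics/s4.npz',p=p,d=d,q=q,e=e,w=w,f=f)
A=cv2.resize(p[175:265,235:325],(400,400),interpolation=cv2.INTER_CUBIC);C=cv2.resize(w[200:460,200:460],(400,400),interpolation=cv2.INTER_CUBIC)
cv2.imwrite('pics/s4.png',np.hstack([A,C])[:,:,::-1])
m=optics.camera_model('side')
v,u=np.mgrid[200:255,250:310];c,r=ray(m,np.c_[u.ravel(),v.ravel()]);X=((c+r*d[200:255,250:310].ravel()[:,None])-g)@B.T*1000
for lo in range(112,230,8):
    k=(X[:,2]>=lo)&(X[:,2]<lo+8)&(X[:,1]>-70)
    if k.sum(): print(lo,k.sum(),'x',np.percentile(X[k,0],[0,50,100]).round(),'y',np.percentile(X[k,1],[0,50,100]).round())
E
```

```text
t 10.9 gate x,y,z mm [ -2.2 -12.  150.8] F fwd,left,up [ 0.2  8.3 -2.4] yaw err deg 0.04 tilt [0.001 0.003]
112 130 x [ -8.  72. 103.] y [-63. -34.   0.]
120 11 x [-8. -6. -1.] y [-23. -19. -16.]
128 12 x [-8. -5.  0.] y [-26. -22. -18.]
136 12 x [-8. -5. -1.] y [-27. -24. -21.]
144 12 x [-9. -6. -0.] y [-30. -26. -24.]
152 12 x [-9. -6. -2.] y [-32. -28. -22.]
160 11 x [-13. -10.  -7.] y [-36. -31. -25.]
168 9 x [-14. -11.  -9.] y [-36. -31. -27.]
176 9 x [-17. -11.  11.] y [-34. -25.  -4.]
184 35 x [-21. -13.   5.] y [-49. -16.   3.]
192 57 x [-22. -13.   3.] y [-46. -27.   4.]
200 45 x [-18. -10.   4.] y [-38.  -7.   4.]
208 15 x [-14. -11.   3.] y [-13.  -5.   4.]
216 5 x [-15. -14. -10.] y [-17. -14.  -1.]
224 28 x [-16. -14.   1.] y [-14.   1.  19.]
```

View pics/s4.png

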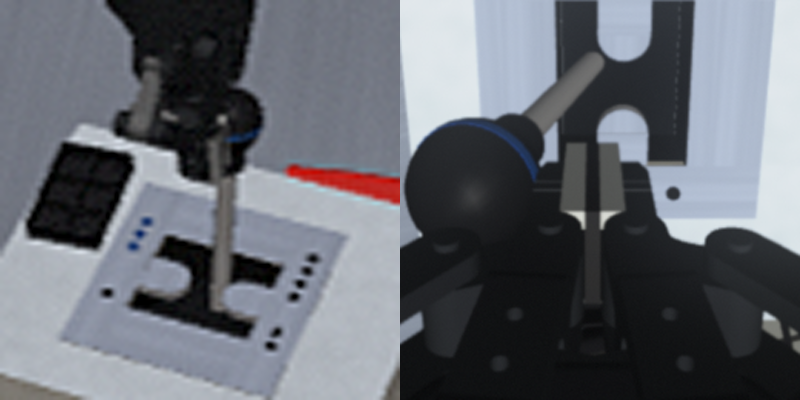

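The lever leans right in the crossbar: in the left image the rod rises from about (215,300) to the knob at (235,120). The side force rose to 8 N, so it is at the right wall. I back off to the left, go round behind the knob, and then push forward.

```bash
python3 -m crank '[[[0,1.5,0],[0,0,0]],[[0,1.5,0],[0,0,0]],[[3,0,0],[0,0,0]],[[2.8,0,0],[0,0,0]],[[0,0,0],[0,0,0]]]' >/dev/null; python3 s.py
python3 -m crank '[[[0,-2.8,0],[0,0,0]],[[0,-2.8,1.0],[0,0,0]],[[0,0,0],[0,0,0]],[[0,0,0],[0,0,0]]]' >/dev/null; python3 s.py
```

```text
t 11.55 gate x,y,z mm [-63.3  15.9 150.3] F fwd,left,up [ 0.3 -0.6  0.2] yaw err deg 0.06 tilt [-0.003  0.   ]
t 11.95 gate x,y,z mm [-59.4 -41.  140.8] F fwd,left,up [-1.   0.2 -0.2] yaw err deg -0.15 tilt [ 0. -0.]
```

```bash
python3 -m crank '[[[-0.6,0.2,0],[0,0,0]],[[-0.6,0,0],[0,0,0]],[[-0.6,0,0],[0,0,0]],[[-0.6,0,0],[0,0,0]],[[0,0,0],[0,0,0]]]' >/dev/null; python3 s.py
python3 -m crank '[[[-0.5,0,0],[0,0,0]],[[-0.5,0,0],[0,0,0]],[[-0.5,0,0],[0,0,0]],[[-0.5,0,0],[0,0,0]],[[0,0,0],[0,0,0]]]' >/dev/null; python3 s.py
python3 -m crank '[[[-0.5,0,0],[0,0,0]],[[-0.5,0,0],[0,0,0]],[[-0.5,0,0],[0,0,0]],[[-0.5,0,0],[0,0,0]],[[0,0,0],[0,0,0]]]' >/dev/null; python3 s.py
```

```text
t 12.45 gate x,y,z mm [-35.1 -38.6 140.7] F fwd,left,up [ 0.2 -0.4  0.3] yaw err deg -0.06 tilt [ 0.001 -0.   ]
t 12.95 gate x,y,z mm [-15.5 -38.9 140.7] F fwd,left,up [-1.9 -0.5  2. ] yaw err deg -0.08 tilt [ 0. -0.]
t 13.45 gate x,y,z mm [  4.1 -38.6 140.1] F fwd,left,up [-2.7 -0.5 -1.8] yaw err deg -0.06 tilt [-0.001 -0.   ]
```

```bash
python3 -m crank '[[[-0.5,0,0.1],[0,0,0]],[[-0.5,0,0.1],[0,0,0]],[[-0.4,0,0.1],[0,0,0]],[[-0.3,0,0.1],[0,0,0]],[[0,0,0],[0,0,0]]]' >/dev/null; python3 s.py
python3 -m crank '[[[-0.3,0,0],[0,0,0]],[[-0.3,0,0],[0,0,0]],[[0,0,0],[0,0,0]]]' >/dev/null; python3 s.py
```

```text
t 13.95 gate x,y,z mm [ 21.9 -38.3 137. ] F fwd,left,up [-2.8  1.2  1.6] yaw err deg -0.05 tilt [0.001 0.   ]
t 14.25 gate x,y,z mm [ 26.6 -38.4 136.2] F fwd,left,up [-2.5  1.7 -1.5] yaw err deg -0.04 tilt [-0.001  0.   ]
```

```bash
python3 -m crank '[[[-0.2,0,0],[0,0,0]],[[-0.2,0,0],[0,0,0]],[[0,0,0],[0,0,0]]]' >/dev/null; python3 s.py
python3 -m crank '[[[-0.2,0,0],[0,0,0]],[[0,0,0],[0,0,0]]]' >/dev/null; python3 s.py
```

```text
t 14.55 gate x,y,z mm [ 29.2 -38.5 135.8] F fwd,left,up [-6.6  2.1 -1.1] yaw err deg -0.04 tilt [-0.004  0.001]
t 14.75 gate x,y,z mm [ 30.2 -38.4 135.5] F fwd,left,up [-9.8  1.8 -1.5] yaw err deg -0.03 tilt [-0.006  0.001]
```

```bash
python3 -m crank '[[[-0.3,0,0],[0,0,0]],[[-0.2,0,0],[0,0,0]],[[0,0,0],[0,0,0]]]' >/dev/null; python3 s.py
```

```text
t 15.05 gate x,y,z mm [ 33.  -38.3 134.7] F fwd,left,up [-13.9   2.7   0.9] yaw err deg -0.01 tilt [-0.01   0.002]
```

The end stop is felt at 14 N. I back away, lift clear and verify.

```bash
python3 -m crank '[[[2,0,0],[0,0,0]],[[3,0,0],[0,0,0]],[[3,0,-3],[0,0,0]],[[3,0,-4],[0,0,0]],[[3,0,-4],[0,0,0]]]' >/dev/null
python3 -m crank '[[[3,3,-2],[0,0,0]],[[0,4.5,0],[0,0,0]],[[0,4.5,0],[0,0,0]],[[0,4.5,0],[0,0,0]],[[0,0,0],[0,0,0]]]' >/dev/null; python3 s.py
python3 - <<'E'
from bench import optics
from h import *
g=np.array([.612,.0056,0]);a=np.radians(-15.8);B=np.array([[np.cos(a),np.sin(a),0],[-np.sin(a),np.cos(a),0],[0,0,1]])
p,d=optics.grab_frame('side');q,e=optics.grab_frame('top');np.savez('pics/s5.npz',p=p,d=d,q=q,e=e)
for n,D,(v0,v1,u0,u1) in(('side',d,(190,280,220,330)),('top',e,(180,260,280,350))):
    m=optics.camera_model(n);v,u=np.mgrid[v0:v1,u0:u1];c,r=ray(m,np.c_[u.ravel(),v.ravel()]);X=((c+r*D[v0:v1,u0:u1].ravel()[:,None])-g)@B.T*1000
    X=X[(abs(X[:,0])<90)&(abs(X[:,1])<75)]
    for lo,hi in((125,135),(140,150),(170,182),(182,205)):
        k=(X[:,2]>=lo)&(X[:,2]<hi)
        if k.sum(): print(n,lo,k.sum(),'x',np.percentile(X[k,0],[0,50,100]).round(),'y',np.percentile(X[k,1],[0,50,100]).round())
    P=X[(X[:,2]>166)&(X[:,2]<206)];A=np.c_[2*P,np.ones(len(P))]
    if len(P)>10:
        s=np.linalg.lstsq(A,(P**2).sum(1),rcond=None)[0];print('sphere',s[:3].round(1),np.sqrt(s[3]+s[:3]@s[:3]).round(1),len(P))
z=np.load('pics/top0.npz')
df=np.abs(q.astype(int)-z['p']).sum(2)>90
for nm,(x0,y0,x1,y1) in dict(tray=(320,180,350,203),vial=(262,180,283,202),driver=(360,200,382,270),puck=(158,270,190,304),bottle=(450,195,492,232),wrench=(468,268,500,335)).items(): print(nm,'changed px',df[y0:y1,x0:x1].sum())
E
```

```text
t 16.05 gate x,y,z mm [-132.1  133.5  267.3] F fwd,left,up [-0.5  0.5 -0.1] yaw err deg 0.4 tilt [0.004 0.003]
side 125 21 x [27. 32. 39.] y [-29. -23. -16.]
side 140 21 x [32. 38. 47.] y [-32. -26. -22.]
side 170 35 x [36. 44. 64.] y [-45. -26. -20.]
side 182 148 x [37. 49. 68.] y [-51. -31. -20.]
sphere [ 52.4 -37.2 180.9] 16.3 192
top 125 13 x [26. 33. 88.] y [-61. -26. -20.]
top 140 10 x [36. 39. 44.] y [-32. -27. -24.]
top 170 5 x [40. 41. 46.] y [-52. -33. -28.]
top 182 133 x [38. 54. 69.] y [-55. -40. -24.]
sphere [ 54.  -38.7 183.1] 16.0 143
tray changed px 41
vial changed px 0
driver changed px 0
puck changed px 0
bottle changed px 0
wrench changed px 0
```

The knob is at about (53, -38, 182) mm, which is home in slot three and not lifted. One check remains on the tray pixels that changed.

Run:
```python
from h import *
z=np.load('pics/top0.npz')['p'];s=np.load('pics/s5.npz');q=s['q'];df=np.abs(q.astype(int)-z).sum(2)>90
y,x=np.nonzero(df[180:203,320:350]);print('changed rows',y.min()+180,y.max()+180,'cols',x.min()+320,x.max()+320)
for im in(z,q):
    M=(im[178:199,318:352].max(2)<90).astype(np.uint8);c=max(cv2.findContours(M,0,2)[0],key=cv2.contourArea);print(cv2.boundingRect(c),cv2.contourArea(c))
a=np.load('pics/side0.npz')['p'];M=[(i[203:232,235:268].max(2)<70) for i in(a,s['p'])];print([ (m.sum(),np.argwhere(m).mean(0).round(1)) for m in M])
```

```text
changed rows 199 202 cols 328 341
(5, 5, 24, 16) 272.5
(5, 5, 24, 16) 271.5
[(np.int64(388), array([15.6, 17.5])), (np.int64(440), array([13.9, 19. ]))]
```

The tray's outline in the top view is unchanged; those pixels were the knob itself. I'm handing in.

```bash
python3 -c "
from bench import r
print(r.hand_in())"
```

```text
the job is handed in; nothing more can be done
None
```

I pushed the lever from slot two through neutral and across to the right, then fully home against the end stop in slot three. The knob was not lifted, nothing else on the bench moved, the arm finished clear of the lever, and the job was handed in at about 16 s; on the first push the fingertips, about 35 mm shorter than the reported TCP, pressed down on the knob with about 14 N.

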